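# Light pad to the mark, loupe to the front

## Robot

A 6-joint arm with a two-finger parallel gripper is mounted at the origin on a cart in front of the work surface, level with it; the furniture and walls round the work are solid. World frame = base frame: x ahead of the robot, y to its left, z up, the work surface at z = 0. Lengths are in mm, angles in degrees, forces in N, time in s.
With the tool pointing down it reaches from about 350 to 850 mm from the base axis. Payload 8.1 kg.
Tool frame: the origin (TCP) lies between the finger pads; the fingertips stand 25 mm ahead of it and the grasp point (between the pads) lies 6 mm ahead of it (r.tcp_to_tips is the distance from the TCP to the fingertips, in mm); z points along the fingers, y is the line along which they close (so a half turn about z gives the same grasp; the last joint's range is limited). The gripper opens to 85 mm and grips with 20 to 120 N. Pads are 22 mm wide; open, the fingers measure 114 mm over their backs; the gripper's body (76 mm by 85 mm) begins 54 mm behind the grasp point. The pads swing forward as they close: fully open they stand 13 mm farther back than shut.
Start: joints at [58.877, 7.471, 85.268, -0, 87.261, -4.893], TCP at [265.166, 538.231, 256.292] pointing down, gripper open.
Joint ranges: [-169.43, 169.43], [-51.17, 129.36], [1.28, 143.12], [-76.62, 256.62], [0, 156.53], [-152.29, 152.29]. Speed limits (degrees/s): [136.94, 136.94, 159.86, 180, 180, 180].

## Interface

Orientations are given as [roll, pitch, yaw] about the fixed x, y, z axes, in that order (R = Rz(yaw) Ry(pitch) Rx(roll)).
In Python, from bench import r gives the robot as it stands.
- The arm moves only by the tool apply_moves, never from a script. Its arguments are lists of equal length, an entry for each row: "angular": the turn, a rotation vector about the world's x, y, z in units of 8 degrees (1.0 is 8 degrees), a list of three; "travel": the shift along the world's x, y, z in units of 40 mm (1.0 is 40 mm), a list of three; "jaw": the opening, from 0 (shut) to 1 (fully open). A call has 1 to 20 rows; each row shifts and turns the commanded pose from where the row before left it; what a row does not reach is not made up. A row lasts 1/8 s, in which the tool goes at most 62.5 mm and 10.7 degrees, less where a joint would pass 70% of its speed; a pose out of reach is approached as far as the arm can. A call is refused whole if a number of a shift passes 1 or a number of a turn 1, either way. A call with a gripper value outside its range is refused whole. The fingers move at their own pace and stop on an object; "force" is the grip in N (left out, the last holds). Time passes only in rows, so rows that do not move let the fingers close. It gives the time, the measured TCP pose, the force, the opening and the grip force at its end, in the units of the state.
- r.sense(): the state, without advancing time (a new reading comes with each control period).
- r.snapshot(name): name is "side" or "top" or "wrist"; returns a dict with "color" (480x640x3 uint8, red, green, blue), "fx", "fy", "cx", "cy" (pixels), "R" (3x3) and "t" (3): a world point X has camera coordinates R X + t; the wrist camera has in their place "mount" (4x4, takes a point from camera to tool coordinates, whose origin is the TCP and whose axes are the flange's). Camera axes: x right, y down, z forward; pixel columns grow to the right and rows downward; lengths in mm; the calibration is good to about 2 mm. A picture is of the moment at which its call begins: read the wrist's pose just before it. There is no depth.
- r.hand_in(): hands the job in; it is judged then, once.
The state is a dict: "time": time; "joint_pos": joint angles; "qd": joint speeds; "joint_efforts": joint torques, N m; "tool_pos": TCP position; "tcp_rot": TCP orientation; "ft_force": force on the tool from outside, world axes, zero at the start; "wrist_torque": the same for the moment, N m; "finger_gap": finger opening in mm; "grip_force": force on a finger pad.
Only numpy, scipy, OpenCV 4.12 (cv2) and the standard library are available. Lean on these libraries where they do the work, as an engineer would, in place of code of your own. Each camera call takes 0.05 s, during which the arm holds its last target. There are 200 camera calls.

## Task

I want to check some negatives. First turn the dimmer knob on the light pad until its pointer line stands at the one long mark of the scale; then turn the revolving desk caddy by its centre knob, slowly enough that nothing on it tips or falls out, until the loupe stands right in front, in line with the pointer tongue of the caddy's foot. Do not touch the things on the caddy or disturb those on the desk, and finish with the caddy's knob still gripped, holding the tray still.

Things in the scene. Friction and masses are not known exactly. Their poses are not given: they have to be found in the camera images.
- light_pad: fixed flat light pad, dark grey frame, 150 (x) x 210 (y) x 12 mm, right of the caddy; origin under its centre, x away from the robot at yaw 0 (it stands turned by up to 0.35 rad). White viewing field on its left, dimmer knob on its right-hand strip, axis at (0, -66 mm). Scale on a black disc, 34 mm radius, round the knob: eight short marks 30 degrees apart and one long, thick white mark, from 24 to 45 mm from the knob's axis, in the pad's -x direction (on the robot's side)
- dimmer (a joint): angle of the dimmer knob, rad, anticlockwise seen from above; 0: its pointer line stands at the long mark. It starts 0.7 to 2.0 rad off on the right (turn clockwise, to lower values), end stops at +-2.3; friction 0.03 N m, stays where it is left
- dimmer_knob (a point): grip point on the axis of the dimmer knob, 33 mm above the desk: a round upright aluminium knob 40 mm in diameter, from 14 to 45 mm above the desk, with a black pointer line on its top and side; take it from above across any diameter. Its x axis points along the pointer line
- caddy_base: fixed round wooden foot of the caddy, 200 mm across, 12 mm high; origin under its centre, on the turning axis. Its front is its -x direction, towards the robot (turned by up to 0.4 rad): there a tongue 20 mm wide with a round brass stud and a white line reaches 137 mm out from the axis; 21 mm high
- caddy_knob (a point): grip point on the caddy's axis, 106 mm above the desk: round fluted wooden knob 40 mm in diameter, fixed to the tray, full width from 91 to 120 mm above the desk, top at 124 mm; under it a post 18 mm across. Grip it from above across any diameter
- caddy (a joint): angle of the caddy's tray, rad, anticlockwise seen from above; 0 at the start, no stops, friction 0.06 N m, stays where it is left. The tray is 230 mm across, floor 22 mm above the desk, with five round pockets (66 mm inside, rim 10 mm high, 72 degrees apart, centres 75 mm from the axis); at the start the one near the tongue is empty, the loupe stands in any of the others, which each hold one thing
- loupe: the wanted thing: stand loupe, plain black upright cylinder 47 mm in diameter, 45 mm high, loose in a pocket; origin at the centre of its underside, z up along its axis
- matchbox: matchbox lying flat in a pocket, 36 x 53 x 16 mm, loose; origin at the centre of its underside
- tealight: tealight in a pocket, 38 mm in diameter, 15 mm high, loose; origin at the centre of its underside
- battery: camera battery block lying in a pocket, 52 x 36 x 16 mm, loose; origin at the centre of its underside
- gaffer_roll: small black tape roll, 64 mm wide, 19 mm high, loose on the desk between caddy and pad: leave alone
- filter_case: dark square filter case, 82 x 82 x 13 mm, loose on the desk behind: leave alone

How it is judged (in metres and radians):
On the way, in this order (a step that is already met when the one before it is completed fails the run):
1. the dimmer knob stands at the long mark (value of joint dimmer between -0.14 and 0.14 rad), for 0.2 s.
2. the loupe stands in front, in line with the tongue (y of loupe in the frame of caddy_base between -0.01 and 0.01 m and x of loupe in the frame of caddy_base below -0.055 m), for 0.2 s.
At the end, for the whole second after the job is handed in: Dimmer within 0.14 rad of the long mark; loupe within 10 mm of the tongue's line, 55 mm or more in front of the axis; fingers at the caddy's knob (30 mm) pressing over 2 N, tray under 0.06 rad/s; loupe, matchbox, tealight, battery upright (0.2 rad), within 95 mm of the axis (all of step 1 and all of step 2 and distance between the grasp point and caddy_knob below 0.03 m and contact force between the fingers and caddy above 2 N and velocity of joint caddy between -0.06 and 0.06 rad/s and angle between each of loupe, matchbox, tealight, battery's own z axis and vertical below 0.2 rad and horizontal distance between each of loupe, matchbox, tealight, battery and caddy_knob below 0.095 m and height (world z) of each of loupe, matchbox, tealight, battery above 0.015 m); the arm keeps its last pose, push and grip.
It fails at once if the fingers push the caddy elsewhere than at its knob (contact force between the fingers and caddy above 1 N and distance between the grasp point and caddy_knob above 0.06 m).
It fails at once if a thing on the caddy is touched by the robot (contact force between any of the fingers, the arm and loupe above 0.5 N or contact force between any of the fingers, the arm and matchbox above 0.5 N or contact force between any of the fingers, the arm and tealight above 0.5 N or contact force between any of the fingers, the arm and battery above 0.5 N).
It fails at once if a thing on the caddy tips over (angle between any of loupe, matchbox, tealight, battery's own z axis and vertical above 0.6 rad).
It fails at once if a loose thing on the desk is disturbed (distance of any of gaffer_roll, filter_case from where it was at the start of the episode above 0.03 m).
It also fails if it takes over 58 s, if anything falls off the work surface, if the arm or the gripper's body presses on something with over 40 N, if the wrist force passes 120 N, or if a joint passes its speed limit or range.

## Working session

There is one attempt and no reset: what is moved stays moved. The work goes in short steps, Python scripts to look and compute and a tool call to move; the robot and the scene stay as the last step left them, time stands still between calls to the robot, and variables do not carry over. Pictures are saved under pics/ and viewed, at most 10 in all, crops included, and the job is handed in when it is done.

Besides the shell and the picture viewer there is one more tool, called after "Request:" as name(argument=value, ...), one argument or row to a line, values as JSON. apply_moves: Moves the arm, as the interface text tells. Its arguments: {"type":"object","properties":{"angular":{"type":"array"},"travel":{"type":"array"},"jaw":{"type":"array"},"force":{"type":"number"}},"required":["angular","travel","jaw"]}

```bash
mkdir -p pics; ls; python3 - <<'E'
from bench import r
import cv2
s=r.sense();print({k:s[k] for k in('time','tool_pos','tcp_rot','finger_gap')})
for n in('top','side'):
    d=r.snapshot(n);cv2.imwrite(f'pics/{n}0.png',d['color'][:,:,::-1]);print(n,d['fx'],d['cx'],d['cy'],d['R'],d['t'])
E
```

```text
pics
{'time': 0.0, 'tool_pos': array([264.89824464, 537.78377395, 255.23568605]), 'tcp_rot': array([-1.79891958e+02, -9.05191166e-03,  1.53770724e+02]), 'finger_gap': 85.2043666953034}
top 492.23115771168557 328.39365891565313 240.10949867289364 [[ 0.00300689 -0.99987101 -0.01577717]
 [-0.99944793 -0.00248284 -0.03313114]
 [ 0.0330877   0.01586808 -0.99932648]] [  43.90683664  574.79704074 1099.4857555 ]
side 482.5585634390128 309.4608603717204 240.87384191196657 [[ 0.98300619 -0.18325408 -0.01080639]
 [-0.06996081 -0.31955676 -0.94498093]
 [ 0.16971835  0.92967813 -0.32694687]] [-585.19296575  147.83460456  803.01070791]
```

View pics/top0.png

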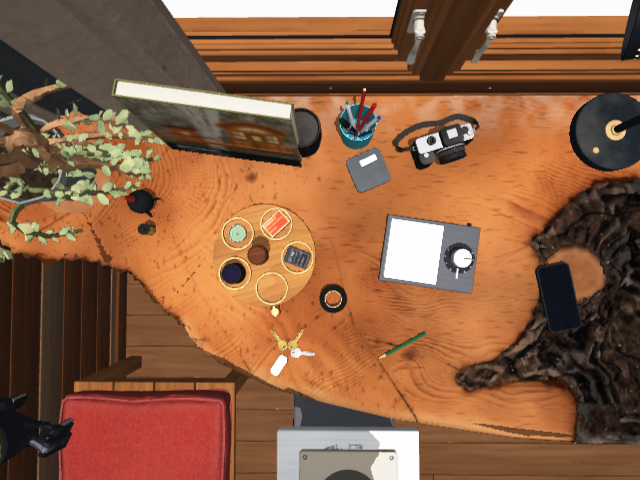

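The top view shows the caddy centre near (258,255), the tongue stud at (275,311), the loupe at (233,273) and the dimmer knob at (460,258). I'll enlarge both areas.

```bash
python3 - <<'E'
import cv2,numpy as np
im=cv2.imread('pics/top0.png')
a=cv2.resize(im[195:325,205:325],None,fx=4.6,fy=4.6,interpolation=cv2.INTER_CUBIC)[:598,:400*2]
cv2.imwrite('pics/c1.png',a)
b=cv2.resize(im[205:300,370:490],None,fx=6,fy=6,interpolation=cv2.INTER_CUBIC)
cv2.imwrite('pics/c2.png',b)
E
```

```text
(no output)
```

View pics/c1.png

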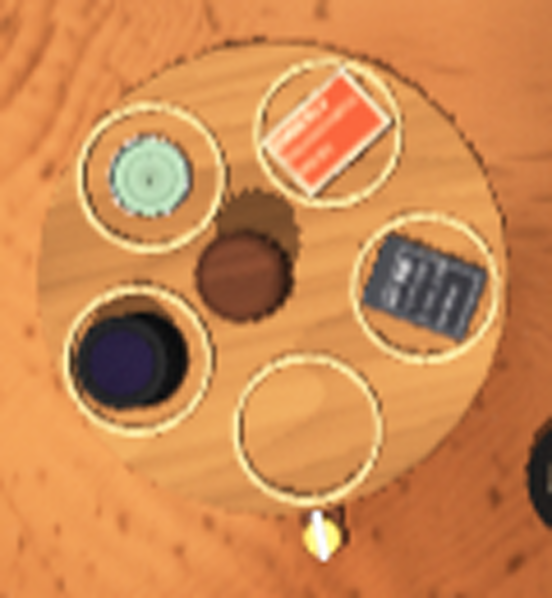

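View pics/c2.png

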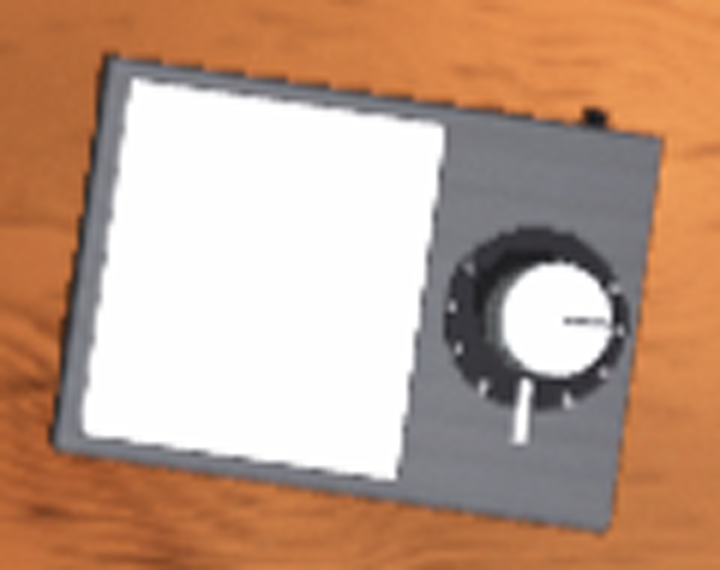

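The pointer faces right, at (565..608,321). The long mark runs from (522,382) to (519,442), and the knob top centre is (557,320) in c2. In c1, the caddy knob top is (244,276), the loupe top (118,362) and the stud (322,537).

```bash
cat >h.py <<'E'
import numpy as np
def ray(d,uv,z,R=None,t=None):
    R=d['R'] if R is None else R; t=d['t'] if t is None else t
    v=R.T@np.array([(uv[0]-d['cx'])/d['fx'],(uv[1]-d['cy'])/d['fy'],1]); c=-R.T@t
    return c+v*(z-c[2])/v[2]
E
python3 - <<'E'
from bench import r
from h import *
d=r.snapshot('top')
c1=lambda p:(p[0]/4.6+205-.4,p[1]/4.6+195-.4); c2=lambda p:(p[0]/6+370-.4,p[1]/6+205-.4)
ang=lambda v:np.degrees(np.arctan2(v[1],v[0]))
P={}
for n,f,p,z in [('dk',c2,(557,320),45),('ptr',c2,(608,321),45),('m0',c2,(522,382),13),('m1',c2,(519,442),13),
 ('disc',c2,(536,319),13),('padTL',c2,(105,60),12),('padBL',c2,(55,450),12),('padTR',c2,(662,140),12),('padBR',c2,(607,530),12),
 ('ck',c1,(244,276),122),('loupe',c1,(118,362),67),('stud',c1,(322,537),21),('p_loupe',c1,(139,360),32),('p_empty',c1,(308,429),32),('p_tea',c1,(151,177),32),('p_mb',c1,(328,132),32),('p_bat',c1,(426,288),32)]:
    P[n]=ray(d,f(p),z);print(n,P[n].round(1))
print('pad yaw',ang(P['padTL']-P['padBL']),ang(P['padTR']-P['padBR']),'mark',ang(P['m0']-P['m1']))
print('ptr',ang(P['ptr']-P['dk']))
pc=np.mean([P[k] for k in P if k[:2]=='p_'],0);print('axis from pockets',pc)
c=(pc+0*P['ck']);
for k in('stud','loupe','p_loupe','p_empty','p_tea','p_mb','p_bat'):
  v=P[k]-c;print(k,ang(v),np.hypot(*v[:2]))
d=r.snapshot('wrist');print(d['mount'],d['fx'],d['cx'],d['cy'])
E
```

```text
dk [ 535.5 -246.1   45. ]
ptr [ 535.2 -264.5   45. ]
m0 [ 512.3 -241.2   13. ]
m1 [ 490. -240.   13.]
disc [ 535.8 -246.5   13. ]
padTL [632.3 -86.4  12. ]
padBL [486.4 -67.7  12. ]
padTR [ 602.7 -294.    12. ]
padBR [ 457.5 -272.6   12. ]
ck [541.2 187.1 122. ]
loupe [501.2 254.4  67. ]
stud [415.5 164.5  21. ]
p_loupe [501.  251.8  32. ]
p_empty [468.2 170.2  32. ]
p_tea [589.  246.8  32. ]
p_mb [610.9 161.5  32. ]
p_bat [536.  113.9  32. ]
pad yaw -7.327999093344636 -8.377621851394958 mark -3.1736145398998343
ptr -90.95238762260072
axis from pockets [541.03514254 188.84420806  32.        ]
stud -169.02536733870332 127.88605963030922
loupe 121.28530770883567 76.67254115890461
p_loupe 122.46242083077163 74.60496463916043
p_empty -165.6296954394325 75.13719779704714
p_tea 50.375820947613555 75.26025830256354
p_mb -21.35425437527582 75.03148530702471
p_bat -93.85274889710952 75.11640079760375
[[-1.90573554e-05 -9.63734598e-01 -2.66862558e-01  6.77070144e+01]
 [ 9.99999869e-01 -1.54999878e-04  4.88346485e-04 -1.48051907e-01]
 [-5.12000067e-04 -2.66862514e-01  9.63734474e-01 -1.17467001e+02]
 [ 0.00000000e+00  0.00000000e+00  0.00000000e+00  1.00000000e+00]] 392.85660399836013 324.6131273220511 236.6364636271371
```

View pics/side0.png

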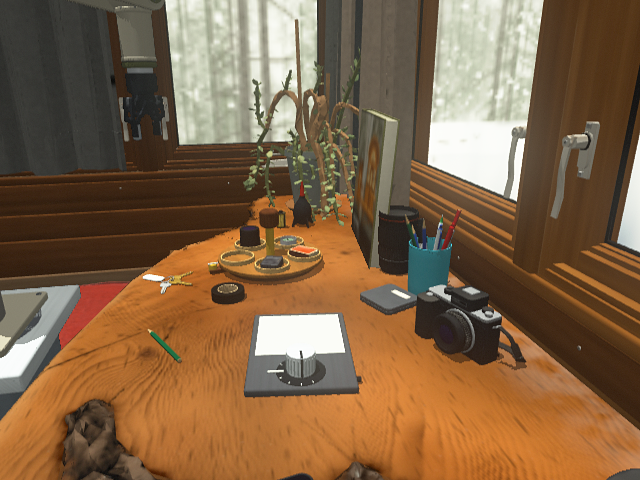

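The pad yaw is about -8°, so the dimmer needs about 97° clockwise. The loupe needs about +69°. I'll go above the dimmer now.

Request:
apply_moves(
  angular=[
    [0,0,0],
    [0,0,0],
    [0,0,0],
    [0,0,0],
    [0,0,0],
    [0,0,0],
    [0,0,0],
    [0,0,0],
    [0,0,0],
    [0,0,0],
    [0,0,0],
    [0,0,0],
    [0,0,0],
    [0,0,0],
    [0,0,0],
    [0,0,0],
    [0,0,0],
    [0,0,0],
    [0,0,0],
    [0,0,0],
  ],
  travel=[
    [0.338,-0.98,-0.05],
    [0.338,-0.98,-0.05],
    [0.338,-0.98,-0.05],
    [0.338,-0.98,-0.05],
    [0.338,-0.98,-0.05],
    [0.338,-0.98,-0.05],
    [0.338,-0.98,-0.05],
    [0.338,-0.98,-0.05],
    [0.338,-0.98,-0.05],
    [0.338,-0.98,-0.05],
    [0.338,-0.98,-0.05],
    [0.338,-0.98,-0.05],
    [0.338,-0.98,-0.05],
    [0.338,-0.98,-0.05],
    [0.338,-0.98,-0.05],
    [0.338,-0.98,-0.05],
    [0.338,-0.98,-0.05],
    [0.338,-0.98,-0.05],
    [0.338,-0.98,-0.05],
    [0.338,-0.98,-0.05],
  ],
  jaw=[1,1,1,1,1,1,1,1,1,1,1,1,1,1,1,1,1,1,1,1],
  force=40,
)

```text
time: 2.7
tool_pos: [535.8, -247.1, 216.0]
tcp_rot: [180.0, -0.0, 153.8]
ft_force: [0.3, 0.4, 0.5]
finger_gap: 85.4
grip_force: 0.0
```

Request:
apply_moves(
  angular=[
    [0,0,0],
    [0,0,0],
  ],
  travel=[
    [0,0,0],
    [0,0,0],
  ],
  jaw=[1,1],
)

```text
time: 2.95
tool_pos: [535.3, -245.4, 215.9]
tcp_rot: [180.0, -0.1, 153.7]
ft_force: [0.6, 0.4, -0.3]
finger_gap: 85.4
grip_force: 0.0
```

```bash
cat >>h.py <<'E'
def wcam(s,d):
    from scipy.spatial.transform import Rotation as Ro
    T=np.eye(4);T[:3,:3]=Ro.from_euler('xyz',s['tcp_rot'],degrees=True).as_matrix();T[:3,3]=s['tool_pos']
    M=np.linalg.inv(T@d['mount']);return M[:3,:3],M[:3,3]
E
python3 - <<'E'
from bench import r
from h import *
import cv2
s=r.sense();d=r.snapshot('wrist');R,t=wcam(s,d)
im=d['color'][:,:,::-1].copy();cv2.imwrite('pics/w1raw.png',im)
for p in [(535.5,-246.1,45),(490,-240,13)]:
    c=R@np.array(p)+t;print(p,(c[:2]/c[2]*d['fx']+[d['cx'],d['cy']]).round(1))
cv2.imwrite('pics/w1.png',im)
print(s['time'],s['tool_pos'],s['tcp_rot'],r.tcp_to_tips)
E
```

```text
(535.5, -246.1, 45) [323.9 222. ]
(490, -240, 13) [305.6 160.1]
2.95 [ 535.27069679 -245.44010746  215.86163251] [ 1.79978368e+02 -6.21687631e-02  1.53746269e+02] 25.0
```

View pics/w1.png

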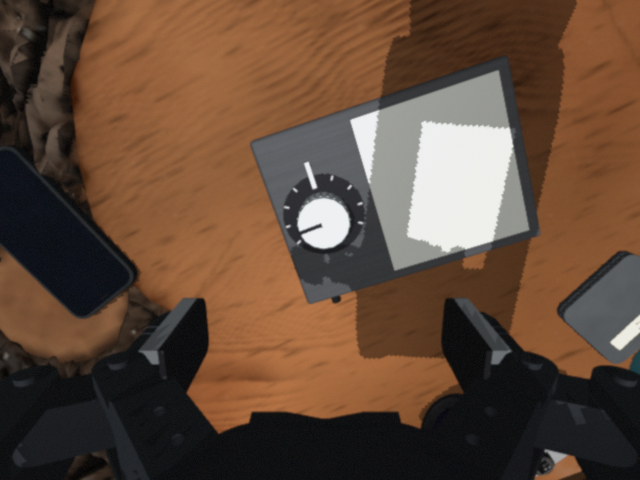

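The wrist view puts the knob top at (323,222) and the long mark's end at (306,163), both as predicted. The pointer tip is at (300,232). I'll descend, grip and turn about -96°.

Request:
apply_moves(
  angular=[
    [0,0,0],
    [0,0,0],
    [0,0,0],
    [0,0,0],
    [0,0,0],
    [0,0,0],
    [0,0,0],
    [0,0,0],
    [0,0,0],
    [0,0,0],
    [0,0,0],
    [0,0,0],
    [0,0,0],
    [0,0,0],
    [0,0,0],
    [0,0,0],
    [0,0,0],
    [0,0,0],
  ],
  travel=[
    [0,0,-0.5],
    [0,0,-0.5],
    [0,0,-0.5],
    [0,0,-0.5],
    [0,0,-0.5],
    [0,0,-0.5],
    [0,0,-0.5],
    [0,0,-0.4],
    [0,0,-0.3],
    [0,0,0],
    [0,0,0],
    [0,0,0],
    [0,0,0],
    [0,0,0],
    [0,0,0],
    [0,0,0],
    [0,0,0],
    [0,0,0],
  ],
  jaw=[1,1,1,1,1,1,1,1,1,1,0.3,0.3,0.3,0.3,0.3,0.3,0.3,0.3],
  force=40,
)

```text
time: 5.25
tool_pos: [535.8, -246.8, 49.6]
tcp_rot: [-179.9, 0.1, 153.8]
ft_force: [-3.6, -2.2, 5.5]
finger_gap: 38.7
grip_force: 39.9
```

Request:
apply_moves(
  angular=[
    [0,0,-0.6],
    [0,0,-0.6],
    [0,0,-0.6],
    [0,0,-0.6],
    [0,0,-0.6],
    [0,0,-0.6],
    [0,0,-0.6],
    [0,0,-0.6],
    [0,0,-0.6],
    [0,0,-0.6],
    [0,0,-0.6],
    [0,0,-0.6],
    [0,0,-0.6],
    [0,0,-0.6],
    [0,0,-0.6],
    [0,0,-0.6],
    [0,0,-0.6],
    [0,0,-0.6],
    [0,0,-0.6],
    [0,0,-0.6],
  ],
  travel=[
    [0,0,0],
    [0,0,0],
    [0,0,0],
    [0,0,0],
    [0,0,0],
    [0,0,0],
    [0,0,0],
    [0,0,0],
    [0,0,0],
    [0,0,0],
    [0,0,0],
    [0,0,0],
    [0,0,0],
    [0,0,0],
    [0,0,0],
    [0,0,0],
    [0,0,0],
    [0,0,0],
    [0,0,0],
    [0,0,0],
  ],
  jaw=[0.3,0.3,0.3,0.3,0.3,0.3,0.3,0.3,0.3,0.3,0.3,0.3,0.3,0.3,0.3,0.3,0.3,0.3,0.3,0.3],
)

```text
time: 7.75
tool_pos: [536.9, -246.4, 49.6]
tcp_rot: [179.8, -0.0, 57.6]
ft_force: [4.0, -0.7, 1.2]
finger_gap: 38.7
grip_force: 40.0
```

Request:
apply_moves(
  angular=[
    [0,0,0],
    [0,0,0],
    [0,0,0],
    [0,0,0],
    [0,0,0],
    [0,0,0],
    [0,0,0],
    [0,0,0],
    [0,0,0],
    [0,0,0],
  ],
  travel=[
    [0,0,0],
    [0,0,0],
    [0,0,0],
    [0,0,0.3],
    [0,0,0.6],
    [0,0,0.8],
    [0,0,0.9],
    [0,0,0.9],
    [0,0,0.7],
    [0,0,0],
  ],
  jaw=[1,1,1,1,1,1,1,1,1,1],
)

```text
time: 9.0
tool_pos: [537.2, -246.7, 220.5]
tcp_rot: [179.6, -0.0, 57.8]
ft_force: [0.2, 0.5, 0.0]
finger_gap: 85.3
grip_force: 0.0
```

```bash
python3 - <<'E'
from bench import r
from h import *
import cv2
s=r.sense();d=r.snapshot('wrist');R,t=wcam(s,d)
im=d['color'][:,:,::-1].copy()
def px(p):
    c=R@np.array(p)+t;return c[:2]/c[2]*d['fx']+[d['cx'],d['cy']]
u,v=px((535.5,-246.1,45)).astype(int);x0,y0=u-70,v-70;print(x0,y0)
cv2.imwrite('pics/w2.png',cv2.resize(im[y0:y0+140,x0:x0+140],None,fx=4,fy=4,interpolation=cv2.INTER_CUBIC))
print(s['time'],s['tool_pos'],s['tcp_rot'])
np.savez('w2.npz',R=R,t=t,o=(x0,y0))
E
```

```text
251 150
9.0 [ 537.18575841 -246.68916905  220.48572442] [ 1.79623651e+02 -1.52229476e-02  5.77885798e+01]
```

View pics/w2.png

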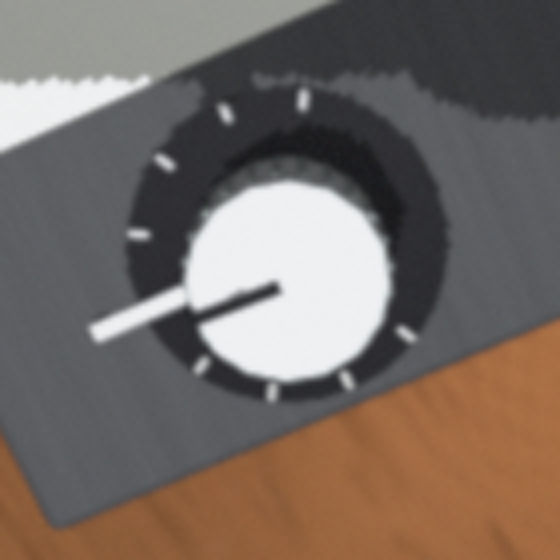

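The pointer (278,287)→(200,317) is parallel to the long mark (185,294)→(95,334) within about 3°, so step 1 is met. Next is the caddy knob.

Request:
apply_moves(
  angular=[
    [0,0,0],
    [0,0,0],
    [0,0,0],
    [0,0,0],
    [0,0,0],
    [0,0,0],
    [0,0,0],
    [0,0,0],
    [0,0,0],
    [0,0,0],
    [0,0,0],
    [0,0,0],
    [0,0,0],
    [0,0,0],
    [0,0,0],
    [0,0,0],
    [0,0,0],
    [0,0,0],
  ],
  travel=[
    [0.006,0.4,0],
    [0.006,0.7,0],
    [0.006,0.75,0],
    [0.006,0.75,0],
    [0.006,0.75,0],
    [0.006,0.75,0],
    [0.006,0.75,0],
    [0.006,0.75,0],
    [0.006,0.75,0],
    [0.006,0.75,0],
    [0.006,0.75,0],
    [0.006,0.75,0],
    [0.006,0.75,0],
    [0.006,0.72,0],
    [0.006,0.5,0],
    [0.006,0.3,0],
    [0,0,0],
    [0,0,0],
  ],
  jaw=[1,1,1,1,1,1,1,1,1,1,1,1,1,1,1,1,1,1],
)

```text
time: 11.3
tool_pos: [539.4, 188.3, 216.1]
tcp_rot: [180.0, 0.0, 57.7]
ft_force: [-0.7, -0.3, 0.6]
finger_gap: 85.0
grip_force: 0.0
```

```bash
python3 - <<'E'
from bench import r
from h import *
import cv2
s=r.sense();d=r.snapshot('wrist');R,t=wcam(s,d)
im=d['color'][:,:,::-1].copy()
def px(p):
    c=R@np.array(p)+t;return c[:2]/c[2]*d['fx']+[d['cx'],d['cy']]
print(px((541,188,124)),px((415.5,164.5,21)))
cv2.imwrite('pics/w3.png',im)
print(s['time'],s['tool_pos'],s['tcp_rot'])
np.savez('w3.npz',R=R,t=t)
E
```

```text
[327.51841487 251.88457722] [219.12821573 310.89451859]
11.3 [539.4482178  188.31746148 216.14752264] [1.79997092e+02 2.67867652e-02 5.77400280e+01]
```

View pics/w3.png

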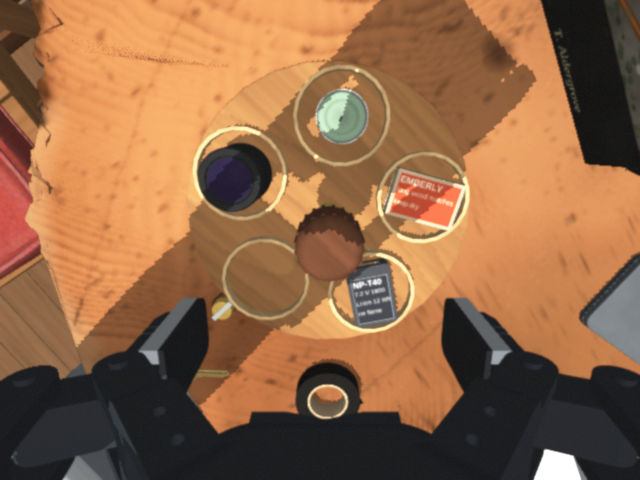

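The knob top is at about (330,250), as predicted, and the loupe top is at (231,178). I'll descend and grip, and check the turn angle.

Request:
apply_moves(
  angular=[
    [0,0,0],
    [0,0,0],
    [0,0,0],
    [0,0,0],
    [0,0,0],
    [0,0,0],
    [0,0,0],
    [0,0,0],
    [0,0,0],
    [0,0,0],
    [0,0,0],
    [0,0,0],
    [0,0,0],
    [0,0,0],
    [0,0,0],
    [0,0,0],
    [0,0,0],
    [0,0,0],
  ],
  travel=[
    [0.03,0,-0.3],
    [0,0,-0.4],
    [0,0,-0.4],
    [0,0,-0.4],
    [0,0,-0.4],
    [0,0,-0.3],
    [0,0,-0.2],
    [0,0,-0.15],
    [0,0,0],
    [0,0,0],
    [0,0,0],
    [0,0,0],
    [0,0,0],
    [0,0,0],
    [0,0,0],
    [0,0,0],
    [0,0,0],
    [0,0,0],
  ],
  jaw=[1,1,1,1,1,1,1,1,1,0.7,0.55,0.5,0.45,0.4,0.35,0.3,0.3,0.3],
  force=35,
)

```text
time: 13.6
tool_pos: [542.3, 188.3, 115.6]
tcp_rot: [179.8, -0.1, 57.7]
ft_force: [4.9, -4.9, 2.4]
finger_gap: 38.6
grip_force: 34.9
```

```bash
python3 - <<'E'
from bench import r
from h import *
d=r.snapshot('wrist');w=np.load('w3.npz')
f=lambda p,z:ray(d,p,z,w['R'],w['t'])
ang=lambda v:np.degrees(np.arctan2(v[1],v[0]))
k=f((330,250),122);l=f((231,178),67);s=f((222,306),21)
P=np.mean([f(p,32) for p in[(239,173),(341,115),(424,197),(372,292),(265,279)]],0)
print(k,l,s,P)
for c in(k,P):print(ang(l-c),ang(s-c)%360,np.hypot(*(l-c)[:2]),np.hypot(*(s-c)[:2]))
E
```

```text
[542.44906722 187.64887423 122.        ] [504.32908792 251.58454231  67.        ] [420.37547776 166.92654541  21.        ] [542.81907861 188.70571118  32.        ]
120.80441114031974 189.6342768802659 74.43723848674729 123.81993439478178
121.47203210415412 190.08577552559973 73.72399058282555 124.36545922763266
```

Request:
apply_moves(
  angular=[
    [0,0,0.1],
    [0,0,0.2],
    [0,0,0.3],
    [0,0,0.3],
    [0,0,0.3],
    [0,0,0.3],
    [0,0,0.3],
    [0,0,0.3],
    [0,0,0.3],
    [0,0,0.3],
    [0,0,0.3],
    [0,0,0.3],
    [0,0,0.3],
    [0,0,0.3],
    [0,0,0.3],
    [0,0,0.3],
    [0,0,0.3],
    [0,0,0.3],
    [0,0,0.3],
    [0,0,0.3],
  ],
  travel=[
    [0,0,0],
    [0,0,0],
    [0,0,0],
    [0,0,0],
    [0,0,0],
    [0,0,0],
    [0,0,0],
    [0,0,0],
    [0,0,0],
    [0,0,0],
    [0,0,0],
    [0,0,0],
    [0,0,0],
    [0,0,0],
    [0,0,0],
    [0,0,0],
    [0,0,0],
    [0,0,0],
    [0,0,0],
    [0,0,0],
  ],
  jaw=[0.3,0.3,0.3,0.3,0.3,0.3,0.3,0.3,0.3,0.3,0.3,0.3,0.3,0.3,0.3,0.3,0.3,0.3,0.3,0.3],
)

```text
time: 16.15
tool_pos: [542.0, 188.3, 115.5]
tcp_rot: [179.8, 0.1, 103.4]
ft_force: [3.4, -4.1, 3.2]
finger_gap: 38.7
grip_force: 35.0
```

Request:
apply_moves(
  angular=[
    [0,0,0.3],
    [0,0,0.3],
    [0,0,0.3],
    [0,0,0.3],
    [0,0,0.3],
    [0,0,0.3],
    [0,0,0.3],
    [0,0,0.3],
    [0,0,0.2],
    [0,0,0.2],
    [0,0,0.1],
    [0,0,0],
    [0,0,0],
    [0,0,0],
    [0,0,0],
  ],
  travel=[
    [0,0,0],
    [0,0,0],
    [0,0,0],
    [0,0,0],
    [0,0,0],
    [0,0,0],
    [0,0,0],
    [0,0,0],
    [0,0,0],
    [0,0,0],
    [0,0,0],
    [0,0,0],
    [0,0,0],
    [0,0,0],
    [0,0,0],
  ],
  jaw=[0.3,0.3,0.3,0.3,0.3,0.3,0.3,0.3,0.3,0.3,0.3,0.3,0.3,0.3,0.3],
)

```text
time: 18.02
tool_pos: [541.9, 188.3, 115.5]
tcp_rot: [179.9, 0.1, 126.5]
ft_force: [1.6, -4.0, 4.8]
finger_gap: 38.8
grip_force: 35.1
```

```bash
python3 - <<'E'
from bench import r
from h import *
import cv2
s=r.sense();d=r.snapshot('wrist');R,t=wcam(s,d)
a=d['color'][:,:,::-1].copy();b=r.snapshot('top')['color'][195:325,205:325,::-1]
cv2.imwrite('pics/w4.png',a)
cv2.imwrite('pics/t4.png',cv2.resize(b,None,fx=4.6,fy=4.6,interpolation=cv2.INTER_CUBIC))
np.savez('w4.npz',R=R,t=t)
E
```

```text
(no output)
```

View pics/w4.png

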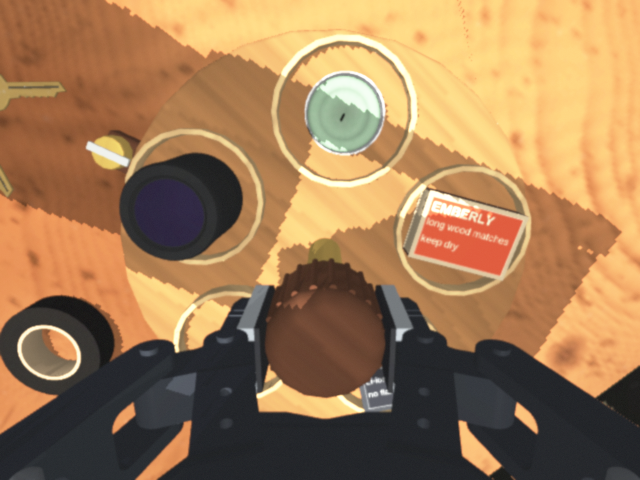

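View pics/t4.png

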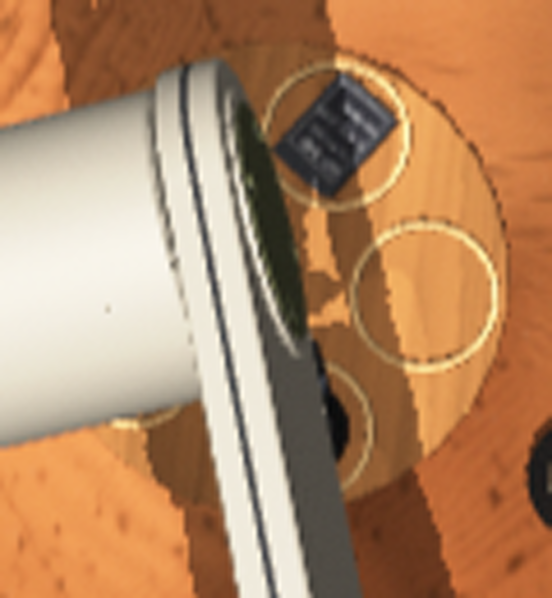

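In the wrist view the loupe top is at (163,213), the stud at (113,152) and the loupe's pocket rim centre at (194,196). Everything is upright. I'll compute the residual.

```bash
python3 - <<'E'
from bench import r
from h import *
d=r.snapshot('wrist');w=np.load('w4.npz')
f=lambda p,z:ray(d,p,z,w['R'],w['t'])
ang=lambda v:np.degrees(np.arctan2(v[1],v[0]))%360
l=f((163,213),67);s=f((113,152),21);p=f((194,196),32)
tea=f((344,110),32);mb=f((463,230),32)
print(l,s,p)
for c in(np.array([542,188.3,0]),):
  for n in(l,s,p,tea,mb):print(ang(n-c),np.hypot(*(n-c)[:2]))
  a=np.radians(ang(s-c));v=(l-c)[:2];print('lateral',-np.sin(a)*v[0]+np.cos(a)*v[1])
  e=f((130,161),21)-f((88,146),21);print('line dir',ang(-e))
E
```

```text
[466.71973386 172.68121368  67.        ] [419.34811801 166.15628521  21.        ] [467.75599916 175.2035578   32.        ]
191.72115726003955 76.8834504704813
190.23400478380336 124.63477949716585
190.00390814243568 75.39024113795062
119.54096794829594 76.49724491968792
48.5331957423413 74.6736939567972
lateral 1.9953402674843215
line dir 196.25847582472434
```

The loupe is about 2 mm off the tongue's line and 75 mm or more in front of the axis. The tray is held with 35 N, so I'll hand in.

```bash
python3 -c "
from bench import r
print(r.hand_in())"
```

```text
the job is handed in; nothing more can be done
None
```

Handed in, no verdict returned: the dimmer's pointer line stands about 3° off the long mark, the loupe is about 2 mm off the tongue's line, and the gripper holds the caddy knob still at 35 N.

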